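Put the soundbar remote away in its half-open box and close the lid

TASK

Put the short soundbar remote into the bamboo box, lying flat on the bottom with its buttons up, lowering it in under the half-open lid rather than dropping it. Once you have let go of it, close the lid fully and gently, without slamming it or bearing down hard on it. Leave the other things on the console where they are.

Things in the scene. Friction and masses are not known exactly. Their poses are not given: they have to be found in the camera images.
- remote: The soundbar remote: a charcoal plastic bar 100 mm long (its x), 40 mm wide (its y) and 20 mm thick (its z, up), about 90 g, with light grey buttons on top and a grey ring button near its +x end. Origin: centre of the underside. It is the short one of the two remotes and lies loose, flat, buttons up, on the table.
- box: The bamboo box, open at the top, fixed to the table. Outside 200 mm (x) by 170 mm (y) by 50 mm high, walls and floor 6 mm thick (inside 188 x 158 mm, 44 mm deep). Origin: centre of the underside; z up; its -x side, roughly towards the robot, is the free front, its +x rim (top edge, 50 mm up) carries the lid hinge.
- lid (a joint): Lid angle, rad: 0 = shut flat on the rim, larger = open. A stop at 0.86 keeps the open lid leaning over the box, so a gripper pointing straight down does not fit in: tilt it, hand leaning back to the box front (30 to 40 degrees). The hinge is stiff: the lid stays where left and must be pushed all the way down: 1 to 4 N downward on its upper face, 0.1 m or more from the hinge.
- lid_hinge (a point): Middle of the hinge line, on the box's far upper rim, at the underside of the lid; the line runs along the box's y (this point's y), 100 mm to +x of the box's origin and 50 mm above it. Fixed to the box.
- lid_edge (a point): Middle of the lid's free edge, on its upper face. The lid is a plain bamboo board 210 mm long from hinge to free edge (it overhangs the box front by 10 mm), 170 mm wide, 8 mm thick, 250 g. Moves with the lid; its x points along the lid to the hinge, z out of the upper face.
- dice_cup: Bystander, loose: red plastic dice cup, open upwards, rim 72 mm across, 90 mm high. Origin: centre of its underside.
- coaster: Bystander, loose: dark round silicone coaster, 90 mm across, 8 mm thick. Origin: centre of its underside.
- vase: Bystander, loose: small green glass vase, 60 mm across at the belly, 120 mm high. Origin: centre of its underside.
- tv_remote: Bystander, loose: the long television remote, charcoal, 190 x 46 x 20 mm, lying in the low open bamboo tray (120 x 260 x 20 mm, fixed) beyond and left of the box. Origin: centre of its underside.
There are look-alikes about, which are no part of the job. What is shaped like the remote but turquoise or yellow is not meant.

How it is judged:
On the way:
1. the remote lies flat, buttons up, on the bottom of the box and has been let go of, the lid still open (x of remote in the frame of box between -0.09 and 0.09 m and y of remote in the frame of box between -0.075 and 0.075 m and z of remote in the frame of box between 0.002 and 0.014 m and angle between remote's own z axis and vertical below 0.15 rad and contact force between each of the arm, the fingers and remote below 0.05 N and value of joint lid above 0.3 rad), for 0.2 s.
At the end, for the whole second after the job is handed in: The remote lies at rest inside the box, flat on its bottom (underside within 8 mm of the box floor, tilt under 0.15 rad, buttons up); the lid is shut (joint below 0.03 rad) and let go of; cup, coaster, vase and long remote are within 30 mm of where they began (x of remote in the frame of box between -0.09 and 0.09 m and y of remote in the frame of box between -0.075 and 0.075 m and z of remote in the frame of box between 0.002 and 0.014 m and angle between remote's own z axis and vertical below 0.15 rad and contact force between each of the arm, the fingers and remote below 0.05 N and value of joint lid below 0.03 rad and contact force between the arm and box below 0.05 N and linear speed of remote below 0.02 m/s and distance of each of dice_cup, coaster, vase, tv_remote from where it was at the start of the episode below 0.03 m); the robot touches nothing.
It fails at once if the remote is let go while still above the rim of the box (contact force between each of the arm, the fingers and remote below 0.05 N and z of remote in the frame of box above 0.055 m and horizontal distance between remote and box below 0.12 m).
It fails at once if the lid is slammed (falls or is swung shut faster than 1.5 rad/s) (velocity of joint lid below -1.5 rad/s).
It fails at once if the robot presses on the box or its lid with more than 40 N (contact force between the arm and box above 40 N).
It fails at once if a bystander is knocked over or pushed more than 30 mm (distance of any of dice_cup, coaster, vase, tv_remote from where it was at the start of the episode above 0.03 m or angle between any of dice_cup, vase's own z axis and vertical above 0.5 rad).
It also fails if it takes over 61 s, if anything falls off the work surface, if the arm or the gripper's body presses on something with over 40 N, if the wrist force passes 120 N, or if a joint passes its speed limit or range.

ROBOT

A 6-joint arm with a two-finger parallel gripper is mounted at the origin on the work surface. World frame = base frame: x ahead of the robot, y to its left, z up, the work surface at z = 0. Lengths are in m, angles in rad, forces in N, time in s.
With the tool pointing down it reaches from about 0.35 to 0.725 m from the base axis. Payload 4.3 kg.
Tool frame: the origin (TCP) lies on the mounting face of the last link; the fingertips stand 173 mm ahead of it and the grasp point (between the pads) lies 155 mm ahead of it (r.tcp_to_tips is the distance from the TCP to the fingertips, in m); z points along the fingers, y is the line along which they close (so a half turn about z gives the same grasp; the last joint's range is limited). The gripper opens to 85 mm and grips with 20 to 120 N. Pads are 22 mm wide; open, the fingers measure 114 mm over their backs; the gripper's body (76 mm by 85 mm) begins 54 mm behind the grasp point. The pads swing forward as they close: fully open they stand 13 mm farther back than shut.
Start: joints at [1.031, 0.377, 0.081, 1.274, 0, 1.46], TCP at [0.24, 0.523, 0.405] pointing down, gripper open.
Joint ranges: [-2.72, 2.72], [-0.84, 1.66], [-1.02, 1.22], [-1.77, 2.12], [-1.37, 1.28], [-3.14, 3.14]. Speed limits (rad/s): [2.57, 2.57, 3.14, 3.14, 3.14, 3.14].

INTERFACE

Orientations are given as [roll, pitch, yaw] about the fixed x, y, z axes, in that order (R = Rz(yaw) Ry(pitch) Rx(roll)).
In Python, from cell import r gives the robot as it stands.
- The arm moves only by the tool move_arm, never from a script. Its argument "plan" is a list of rows, each an object with "translation": the shift along the tool's x, y, z in units of 5 cm (1.0 is 5 cm), a list of three; "rotation": the turn, a rotation vector about the tool's x, y, z in units of 8 degrees (1.0 is 8 degrees), a list of three; "gripper": the closure, from -1 (fully open) to 1 (shut). In form: [{"translation": [dx, dy, dz], "rotation": [rx, ry, rz], "gripper": gripper}, ...]. A call has 1 to 12 rows; each row shifts and turns the commanded pose from where the row before left it, along the tool's axes as they then stand; what a row does not reach is not made up. A row lasts 1/10 s, in which the tool goes at most 50 mm and 8.59 degrees, less where a joint would pass 70% of its speed; a pose out of reach is approached as far as the arm can. A call with a number of a shift or a turn outside -1 to 1 is refused whole. A call with a gripper value outside its range is refused whole. The fingers move at their own pace and stop on an object; "squeeze" is the grip in N (left out, the last holds). Time passes only in rows, so rows that do not move let the fingers close. It gives the time, the measured TCP pose, the force, the opening and the grip force at its end, in the units of the state.
- r.read_state(): the state, without advancing time (a new reading comes with each control period).
- r.snapshot(name): name is "scene" or "top"; returns (picture, depth): 420x560x3 uint8, blue, green, red; 420x560 float32, m along the optical axis (not along the pixel's ray), 0 where there is no reading.
- r.get_calibration(name): a dict with "mtx" (3x3 intrinsics, pixels), "dist" ([k1, k2, p1, p2, k3] as OpenCV has them; the pictures are not rectified), "view" (4x4, takes a point from world to camera coordinates). Camera axes: x right, y down, z forward; pixel columns grow to the right and rows downward; lengths in m; the calibration is good to about 2 mm. A picture is of the moment at which its call begins. get_calibration takes no time and is no camera call.
- r.hand_in(): hands the job in; it is judged then, once.
The state is a dict: "time_s": time; "joint_pos": joint angles; "qvel": joint speeds; "joint_efforts": joint torques, N m; "eef_pos": TCP position; "orientation": TCP orientation; "contact_force": force on the tool from outside, world axes, zero at the start; "moment": the same for the moment, N m; "gripper_width": finger opening in m; "gripper_force": force on a finger pad.
Only numpy, scipy, OpenCV 4.12 (cv2) and the standard library are available. Lean on these libraries where they do the work, as an engineer would, in place of code of your own. Each camera call takes 0.05 s, during which the arm holds its last target. There are 200 camera calls.

## Working session

There is one attempt and no reset: what is moved stays moved. The work goes in short steps, Python scripts to look and compute and a tool call to move; the robot and the scene stay as the last step left them, time stands still between calls to the robot, and variables do not carry over. Pictures are saved under pics/ and viewed, at most 10 in all, crops included, and the job is handed in when it is done.

Besides the shell and the picture viewer there is one more tool, called after "Call:" as name(argument=value, ...), one argument or row to a line, values as JSON. move_arm: Moves the arm, as the interface text tells. Its arguments: {"type":"object","properties":{"plan":{"type":"array"},"squeeze":{"type":"number"}},"required":["plan"]}

```bash
mkdir -p pics; cat > h.py <<'E'
import numpy as np, cv2
from cell import r
from scipy.spatial.transform import Rotation as R
def snap(n):
    im,d=r.snapshot(n); np.savez('/tmp/%s.npz'%n,im=im,d=d); return im,d
def load(n):
    z=np.load('/tmp/%s.npz'%n); return z['im'],z['d']
def ray(n,uv):
    c=r.get_calibration(n); K=np.array(c['mtx']);V=np.array(c['view'])
    p=cv2.undistortPoints(np.array(uv,float).reshape(-1,1,2),K,np.array(c['dist'],float)).reshape(-1,2)
    d=np.c_[p,np.ones(len(p))]@V[:3,:3]; o=-V[:3,:3].T@V[:3,3]
    return o,d
def onz(n,uv,z):
    o,d=ray(n,uv); return o+d*((z-o[2])/d[:,2])[:,None]
def bydepth(n,uv,dep):
    o,d=ray(n,uv); return o+d*np.array(dep).reshape(-1,1)
E
python3 - <<'E'
from h import *
for n in('scene','top'):
    im,d=snap(n); cv2.imwrite(f'pics/{n}0.png',im)
    o,_=ray(n,[[280,210]]);print(n,o)
s=r.read_state();print(s)
E
```

```text
scene [1.15094069 0.34107535 1.00725318]
top [0.35919008 0.02051502 1.55283672]
{'time_s': 0.1, 'joint_pos': array([ 1.03070557e+00,  3.78017799e-01,  7.97451282e-02,  1.27442437e+00,
       -3.28775032e-05,  1.46047740e+00]), 'qvel': array([ 1.40866018e-05, -2.91612119e-04,  1.65946484e-03,  2.04674520e-03,
        5.95106015e-04, -1.28518226e-03]), 'joint_efforts': array([-1.56451360e-04, -4.64695323e+01,  2.70582569e+01,  1.20305456e-02,
       -1.53879164e-04, -1.11045193e-05]), 'eef_pos': array([0.23944468, 0.52246376, 0.40383258]), 'orientation': array([-3.13969987e+00, -1.76582021e-04,  2.71182069e+00]), 'contact_force': array([ 0.04626725,  0.51696923, -0.60656358]), 'moment': array([ 0.02438317, -0.02859566,  0.01676791]), 'gripper_force': 0.0, 'gripper_width': 0.08497359752220243}
```

View pics/scene0.png

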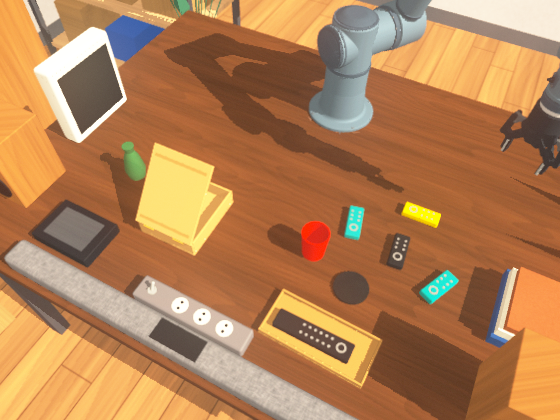

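View pics/top0.png

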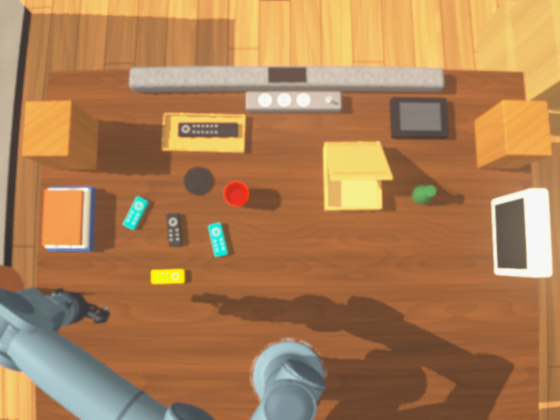

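The scene shows the charcoal short remote at scene (398,250) and top (174,230). Things it could be confused with:
- the turquoise remotes at scene (355,222) and (440,287)
- the yellow one at scene (421,215)
- the long TV remote in the tray at scene (313,335)

I choose the short charcoal one at scene (398,250). The box is at top (352,175) with its lid half open.

```bash
python3 - <<'E'
from h import *
S,sd=load('scene');T,td=load('top')
c1=cv2.resize(S[220:280,365:435],None,fx=5,fy=5,interpolation=cv2.INTER_CUBIC)
c2=cv2.resize(T[130:220,310:400],None,fx=4,fy=4,interpolation=cv2.INTER_CUBIC)
o=np.zeros((360,720,3),np.uint8);o[:300,:350]=c1;o[:360,355:715]=c2
cv2.imwrite('pics/crop.png',o)
# remote
for n,I,(y0,y1,x0,x1) in(('top',T,(205,255,160,188)),('scene',S,(228,275,380,415))):
    hsv=cv2.cvtColor(I,cv2.COLOR_BGR2HSV)
    m=np.zeros(I.shape[:2],np.uint8); sub=I[y0:y1,x0:x1].astype(int)
    m[y0:y1,x0:x1]=((sub.max(2)-sub.min(2)<22)).astype(np.uint8)*255   # unsaturated: charcoal+grey
    m=cv2.morphologyEx(m,cv2.MORPH_CLOSE,np.ones((3,3)))
    cs,_=cv2.findContours(m,0,2);c=max(cs,key=cv2.contourArea)
    b=cv2.minAreaRect(onz(n,c.reshape(-1,2),0.02)[:,:2].astype(np.float32));print(n,cv2.contourArea(c),b)
# depth clouds of box region
for n,I,D,(y0,y1,x0,x1) in(('top',T,td,(135,215,315,398)),('scene',S,sd,(140,255,130,240))):
    hsv=cv2.cvtColor(I,cv2.COLOR_BGR2HSV)
    v,u=np.mgrid[y0:y1,x0:x1];v=v.ravel();u=u.ravel()
    k=(hsv[v,u,0]>15)&(hsv[v,u,0]<35)&(hsv[v,u,1]>90)&(hsv[v,u,2]>120)&(D[v,u]>0)
    v,u=v[k],u[k];P=bydepth(n,np.c_[u,v],D[v,u])
    print(n,len(P),P.min(0),P.max(0),np.percentile(P,[1,99],axis=0))
    np.save(f'/tmp/box_{n}.npy',np.c_[P,u,v])
E
```

```text
top 209.5 ((0.44755232334136963, 0.3478816747665405), (0.09186447411775589, 0.03334806114435196), 5.600374221801758)
scene 57.5 ((0.4965137243270874, 0.356764018535614), (0.0214146226644516, 0.035200245678424835), 18.590551376342773)
top 4249 [ 0.50736451 -0.33177967 -0.00944191] [ 0.7297205  -0.11186574  0.2206479 ] [[ 0.5082707  -0.29758739 -0.00327653]
 [ 0.71309139 -0.11399271  0.21357216]]
scene 6881 [ 0.41186599 -0.52115494 -0.00888691] [ 0.7151405  -0.10896522  0.21564523] [[ 0.4832425  -0.38527766 -0.00252495]
 [ 0.71134126 -0.11096974  0.21002329]]
```

View pics/crop.png

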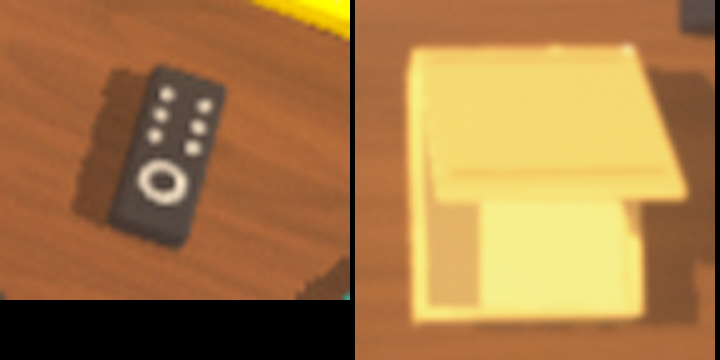

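The crop confirms the charcoal remote has light buttons, with the grey ring at crop (162,180), its +x end, pointing away from the robot. In the top view the box is nearly axis-aligned. Next I refine the remote, box and lid.

```bash
python3 - <<'E'
from h import *
for n,(y0,y1,x0,x1) in(('top',(205,255,155,195)),('scene',(228,275,375,420))):
    I,D=load(n);v,u=np.mgrid[y0:y1,x0:x1];v=v.ravel();u=u.ravel()
    P=bydepth(n,np.c_[u,v],D[v,u]);k=(abs(P[:,0]-.448)<.075)&(abs(P[:,1]-.348)<.05)&(D[v,u]>0)
    print(n,'table z',np.median(P[(P[:,2]<.008)&k,2]))
    Q=P[k&(P[:,2]>.014)&(P[:,2]<.03)];print(len(Q),np.median(Q[:,2]),cv2.minAreaRect(Q[:,:2].astype(np.float32)),Q.mean(0))
    k=I[v,u].max(1)<75; q=onz(n,np.c_[u,v][k],.02); print('dark',k.sum(),cv2.minAreaRect(q[:,:2].astype(np.float32)))
for n in('top','scene'):
    P=np.load(f'/tmp/box_{n}.npy')[:,:3]
    # lid upper face: ransac-lite around expected plane
    a=.86;nn=np.array([np.sin(a),0,np.cos(a)]);h0=np.array([.707,-.2,.05])
    k=(P[:,2]>.07)&(P[:,0]>.54)
    for _ in range(6):
        Q=P[k];c=Q.mean(0);w=np.linalg.svd(Q-c)[2][2];w*=np.sign(w[2]);k=(abs((P-c)@w)<.005)&(P[:,2]>.055)
    Q=P[k];print(n,'lid',len(Q),w,'angle',np.arctan2(np.hypot(w[0],w[1]),w[2]),'yaw',np.degrees(np.arctan2(w[1],w[0])),'z',np.percentile(Q,[.5,99.5],axis=0).round(4).tolist())
    print(' x at z=.05 on face:',c[0]+((c[2]-.05)*w[2]+(c[1]+.2)*w[1])/w[0])
    B=P[(abs(P[:,2]-.05)<.006)&(P[:,0]<.62)];print(' rim',len(B),np.percentile(B,[1,99],axis=0).round(4).tolist())
# front rim corners in the top picture (crop coords/4 + offset), z=.05
print(onz('top',[[310+(412-355)/4,130+320/4],[310+(643-355)/4,130+318/4],[310+(408-355)/4,130+50/4]],.05))
E
```

```text
top table z 2.361006393802878e-05
401 0.020190999703006085 ((0.44847285747528076, 0.35063639283180237), (0.10106877237558365, 0.04108472168445587), 7.755603790283203) [0.44776533 0.3493939  0.02010841]Traceback (most recent call last):
  File "<stdin>", line 7, in <module>
  File "h.py", line 14, in onz
    o,d=ray(n,uv); return o+d*((z-o[2])/d[:,2])[:,None]
        ~~~^^^^^^
  File "h.py", line 10, in ray
    p=cv2.undistortPoints(np.array(uv,float).reshape(-1,1,2),K,np.array(c['dist'],float)).reshape(-1,2)
      ~~~~~~~~~~~~~~~~~~~^^^^^^^^^^^^^^^^^^^^^^^^^^^^^^^^^^^^^^^^^^^^^^^^^^^^^^^^^^^^^^^^
cv2.error: OpenCV(4.12.0) /io/opencv/modules/calib3d/src/undistort.dispatch.cpp:347: error: (-215:Assertion failed) CV_IS_MAT(_src) && CV_IS_MAT(_dst) && (_src->rows == 1 || _src->cols == 1) && (_dst->rows == 1 || _dst->cols == 1) && _src->cols + _src->rows - 1 == _dst->rows + _dst->cols - 1 && (CV_MAT_TYPE(_src->type) == CV_32FC2 || CV_MAT_TYPE(_src->type) == CV_64FC2) && (CV_MAT_TYPE(_dst->type) == CV_32FC2 || CV_MAT_TYPE(_dst->type) == CV_64FC2) in function 'cvUndistortPointsInternal'
```

Depth works well, so I'll drop the darkness test.

```bash
python3 - <<'E'
from h import *
for n,(y0,y1,x0,x1) in(('top',(205,255,155,195)),('scene',(228,275,375,420))):
    I,D=load(n);v,u=np.mgrid[y0:y1,x0:x1];v=v.ravel();u=u.ravel()
    P=bydepth(n,np.c_[u,v],D[v,u]);k=(abs(P[:,0]-.448)<.075)&(abs(P[:,1]-.348)<.05)&(D[v,u]>0)
    Q=P[k&(P[:,2]>.014)&(P[:,2]<.03)];print(n,len(Q),np.median(Q[:,2]),cv2.minAreaRect(Q[:,:2].astype(np.float32)),Q.mean(0))
for n in('top','scene'):
    P=np.load(f'/tmp/box_{n}.npy')[:,:3]
    k=(P[:,2]>.07)&(P[:,0]>.54)
    for _ in range(6):
        Q=P[k];c=Q.mean(0);w=np.linalg.svd(Q-c,full_matrices=False)[2][2];w*=np.sign(w[2]);k=(abs((P-c)@w)<.005)&(P[:,2]>.055)
    Q=P[k];print(n,'lid',len(Q),w,'angle',np.arctan2(np.hypot(w[0],w[1]),w[2]),'yaw',np.degrees(np.arctan2(w[1],w[0])),np.percentile(Q,[.5,99.5],axis=0).round(4).tolist())
    print(' x at z=.05 on face:',c[0]+((c[2]-.05)*w[2]+(c[1]+.2)*w[1])/w[0])
    B=P[(abs(P[:,2]-.05)<.006)&(P[:,0]<.62)];print(' rim',len(B),np.percentile(B,[1,99],axis=0).round(4).tolist())
print(onz('top',[[310+(412-355)/4,130+320/4],[310+(643-355)/4,130+318/4],[310+(408-355)/4,130+50/4]],.05))
E
```

```text
top 401 0.020190999703006085 ((0.44847285747528076, 0.35063639283180237), (0.10106877237558365, 0.04108472168445587), 7.755603790283203) [0.44776533 0.3493939  0.02010841]
scene 485 0.018763974352387858 ((0.4493076503276825, 0.35117805004119873), (0.0993993729352951, 0.03971035033464432), 5.762343406677246) [0.45145868 0.35120196 0.0187031 ]
top lid 2147 [0.75703102 0.00305075 0.65337181] angle 0.8587664449779303 yaw 0.23089394501961433 [[0.572, -0.2821, 0.058], [0.7111, -0.115, 0.2163]]
 x at z=.05 on face: 0.7171630067802836
 rim 233 [[0.5089, -0.2833, 0.0443], [0.6165, -0.1146, 0.0556]]
scene lid 4989 [0.75474138 0.0086907  0.65596487] angle 0.8553360822591295 yaw 0.6597202149672261 [[0.574, -0.281, 0.0561], [0.7113, -0.1112, 0.2113]]
 x at z=.05 on face: 0.7163026942009052
 rim 131 [[0.5091, -0.1812, 0.0441], [0.6176, -0.1136, 0.0518]]
[[ 0.50350279 -0.11073266  0.05      ]
 [ 0.50437414 -0.28629398  0.05      ]
 [ 0.71131333 -0.1105379   0.05      ]]
```

```bash
cat >> h.py <<'E'
def tool(yaw_deg,tilt_deg):  # fingers close along yaw+90, hand leaning back by tilt
    return R.from_euler('z',yaw_deg,degrees=True)*R.from_euler('y',-tilt_deg,degrees=True)*R.from_matrix(np.diag([-1.,1,-1]))
def go(R1,G,L=.155):
    s=r.read_state();p=s['eef_pos'];R0=R.from_euler('xyz',s['orientation'])
    rv=(R0.inv()*R1).as_rotvec(degrees=True)/8
    t=np.array(G)-R1.apply([0,0,L])
    print('t',round(s['time_s'],2),'rot units',rv.round(3),'trans units',(R1.inv().apply(t-p)/.05).round(3),'tcp tgt',t.round(4),'grasp now',(p+R0.apply([0,0,L])).round(4),'w',round(s['gripper_width'],4),'f',s['contact_force'].round(1),s['gripper_force'])
E
python3 - <<'E'
from h import *
R1=tool(6.5,35); z=R1.apply([0,0,1]); print(z)
G=np.array([.4488,.3505,.024]); go(R1,G-.08*z); go(R1,G)
E
```

```text
[ 0.5698894   0.0649307  -0.81915204]
t 0.1 rot units [-1.2   -4.27  -3.764] trans units [ 1.268 -3.891  3.686] tcp tgt [0.3149 0.3352 0.2165] grasp now [0.2393 0.5222 0.2488] w 0.085 f [ 0.   0.5 -0.6] 0.0
t 0.1 rot units [-1.2   -4.27  -3.764] trans units [ 1.268 -3.891  5.286] tcp tgt [0.3605 0.3404 0.151 ] grasp now [0.2393 0.5222 0.2488] w 0.085 f [ 0.   0.5 -0.6] 0.0
```

Call:
move_arm(
  plan=[
    {"translation": [0, 0, 0], "rotation": [-0.15, -0.534, -0.47], "gripper": -0.4},
    {"translation": [0, 0, 0], "rotation": [-0.15, -0.534, -0.47], "gripper": -0.4},
    {"translation": [0, 0, 0], "rotation": [-0.15, -0.534, -0.47], "gripper": -0.4},
    {"translation": [0, 0, 0], "rotation": [-0.15, -0.534, -0.47], "gripper": -0.4},
    {"translation": [0, 0, 0], "rotation": [-0.15, -0.534, -0.47], "gripper": -0.4},
    {"translation": [0, 0, 0], "rotation": [-0.15, -0.534, -0.47], "gripper": -0.4},
    {"translation": [0, 0, 0], "rotation": [-0.15, -0.534, -0.47], "gripper": -0.4},
    {"translation": [0, 0, 0], "rotation": [-0.15, -0.534, -0.47], "gripper": -0.4},
    {"translation": [0, 0, 0], "rotation": [0, 0, 0], "gripper": -0.4},
    {"translation": [0, 0, 0], "rotation": [0, 0, 0], "gripper": -0.4},
  ],
)

```text
time_s: 1.1
eef_pos: [0.2392, 0.5223, 0.4042]
orientation: [3.141, 0.61, -3.03]
contact_force: [-0.5, -0.4, 1.1]
gripper_width: 0.0597
gripper_force: 0.0
```

Call:
move_arm(
  plan=[
    {"translation": [0.13, -0.39, 0.37], "rotation": [0, 0, 0], "gripper": -0.4},
    {"translation": [0.13, -0.39, 0.37], "rotation": [0, 0, 0], "gripper": -0.4},
    {"translation": [0.13, -0.39, 0.37], "rotation": [0, 0, 0], "gripper": -0.4},
    {"translation": [0.13, -0.39, 0.37], "rotation": [0, 0, 0], "gripper": -0.4},
    {"translation": [0.13, -0.39, 0.37], "rotation": [0, 0, 0], "gripper": -0.4},
    {"translation": [0.13, -0.39, 0.37], "rotation": [0, 0, 0], "gripper": -0.4},
    {"translation": [0.13, -0.39, 0.37], "rotation": [0, 0, 0], "gripper": -0.4},
    {"translation": [0.13, -0.39, 0.37], "rotation": [0, 0, 0], "gripper": -0.4},
    {"translation": [0.13, -0.39, 0.37], "rotation": [0, 0, 0], "gripper": -0.4},
    {"translation": [0.1, -0.38, 0.36], "rotation": [0, 0, 0], "gripper": -0.4},
    {"translation": [0, 0, 0], "rotation": [0, 0, 0], "gripper": -0.4},
    {"translation": [0, 0, 0], "rotation": [0, 0, 0], "gripper": -0.4},
  ],
)

```text
time_s: 2.3
eef_pos: [0.3156, 0.3359, 0.2168]
orientation: [3.139, 0.611, -3.032]
contact_force: [0.4, 0.2, -0.5]
gripper_width: 0.06
gripper_force: 0.0
```

```bash
python3 - <<'E'
from h import *
R1=tool(6.5,35); go(R1,[.4488,.3505,.024])
im,d=snap('scene');cv2.imwrite('pics/a.png',im[120:360,280:560])
E
```

```text
t 2.3 rot units [ 0.001 -0.002 -0.02 ] trans units [ 0.017 -0.011  1.596] tcp tgt [0.3605 0.3404 0.151 ] grasp now [0.4039 0.346  0.0898] w 0.06 f [ 0.4  0.2 -0.5] 0.0
```

View pics/a.png

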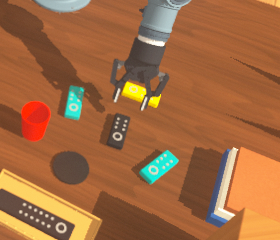

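The picture shows the gripper above, in line with the remote at crop (118,131), and the yellow block lies well under the hand.

Call:
move_arm(
  plan=[
    {"translation": [0, 0, 0.3], "rotation": [0, 0, 0], "gripper": -0.4},
    {"translation": [0, 0, 0.3], "rotation": [0, 0, 0], "gripper": -0.4},
    {"translation": [0, 0, 0.3], "rotation": [0, 0, 0], "gripper": -0.4},
    {"translation": [0, 0, 0.25], "rotation": [0, 0, 0], "gripper": -0.4},
    {"translation": [0, 0, 0.2], "rotation": [0, 0, 0], "gripper": -0.4},
    {"translation": [0, 0, 0.15], "rotation": [0, 0, 0], "gripper": -0.4},
    {"translation": [0, 0, 0.1], "rotation": [0, 0, 0], "gripper": -0.4},
    {"translation": [0, 0, 0], "rotation": [0, 0, 0], "gripper": -0.4},
    {"translation": [0, 0, 0], "rotation": [0, 0, 0], "gripper": -0.4},
  ],
)

```text
time_s: 3.25
eef_pos: [0.3608, 0.3412, 0.1516]
orientation: [3.14, 0.612, -3.03]
contact_force: [0.3, -0.2, 0.9]
gripper_width: 0.0602
gripper_force: 0.0
```

Call:
move_arm(
  plan=[
    {"translation": [0, 0, 0], "rotation": [0, 0, 0], "gripper": 0.3},
    {"translation": [0, 0, 0], "rotation": [0, 0, 0], "gripper": 0.3},
    {"translation": [0, 0, 0], "rotation": [0, 0, 0], "gripper": 0.3},
    {"translation": [0, 0, 0], "rotation": [0, 0, 0], "gripper": 0.3},
    {"translation": [0, 0, 0], "rotation": [0, 0, 0], "gripper": 0.3},
    {"translation": [0, 0, 0], "rotation": [0, 0, 0], "gripper": 0.3},
    {"translation": [0, 0, 0], "rotation": [0, 0, 0], "gripper": 0.3},
    {"translation": [0, 0, 0], "rotation": [0, 0, 0], "gripper": 0.3},
  ],
  squeeze=40,
)

```text
time_s: 4.05
eef_pos: [0.3607, 0.3412, 0.152]
orientation: [3.139, 0.613, -3.03]
contact_force: [-3.6, -1.8, 6.3]
gripper_width: 0.0388
gripper_force: 40.8
```

Call:
move_arm(
  plan=[
    {"translation": [-0.06, 0, -0.08], "rotation": [0, 0, 0], "gripper": 0.3},
    {"translation": [-0.11, 0, -0.16], "rotation": [0, 0, 0], "gripper": 0.3},
    {"translation": [-0.23, 0, -0.33], "rotation": [0, 0, 0], "gripper": 0.3},
    {"translation": [-0.29, 0, -0.41], "rotation": [0, 0, 0], "gripper": 0.3},
    {"translation": [-0.29, 0, -0.41], "rotation": [0, 0, 0], "gripper": 0.3},
    {"translation": [-0.29, 0, -0.41], "rotation": [0, 0, 0], "gripper": 0.3},
    {"translation": [-0.29, 0, -0.41], "rotation": [0, 0, 0], "gripper": 0.3},
    {"translation": [-0.29, 0, -0.41], "rotation": [0, 0, 0], "gripper": 0.3},
    {"translation": [-0.29, 0, -0.41], "rotation": [0, 0, 0], "gripper": 0.3},
    {"translation": [-0.2, 0, -0.29], "rotation": [0, 0, 0], "gripper": 0.3},
    {"translation": [0, 0, 0], "rotation": [0, 0, 0], "gripper": 0.3},
    {"translation": [0, 0, 0], "rotation": [0, 0, 0], "gripper": 0.3},
  ],
)

```text
time_s: 5.25
eef_pos: [0.361, 0.3406, 0.3542]
orientation: [3.139, 0.612, -3.03]
contact_force: [-0.1, -0.4, -2.1]
gripper_width: 0.0392
gripper_force: 40.5
```

```bash
python3 - <<'E'
from h import *
R1=tool(0,35)
go(R1,[.485,-.198,.25])
im,d=snap('scene');t,td=snap('top')
cv2.imwrite('pics/b.png',cv2.resize(im[60:300,280:560],None,fx=2,fy=2))
E
```

```text
t 5.25 rot units [0.475 0.006 0.656] trans units [ -0.837 -10.773   0.029] tcp tgt [ 0.3961 -0.198   0.377 ] grasp now [0.4494 0.3509 0.2273] w 0.0392 f [-0.1 -0.4 -2.1] 40.54978966712952
```

View pics/b.png

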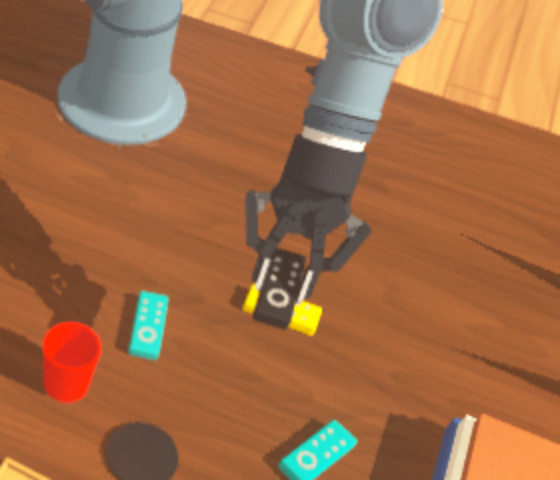

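The remote is held between the fingers (crop 280,290) and is clear of everything. I carry it across to the box.

Call:
move_arm(
  plan=[
    {"translation": [0, 0, 0], "rotation": [0.24, 0, 0.33], "gripper": 0.3},
    {"translation": [0, 0, 0], "rotation": [0.24, 0, 0.33], "gripper": 0.3},
    {"translation": [-0.04, -0.3, 0], "rotation": [0, 0, 0], "gripper": 0.3},
    {"translation": [-0.04, -0.5, 0], "rotation": [0, 0, 0], "gripper": 0.3},
    {"translation": [-0.04, -0.6, 0], "rotation": [0, 0, 0], "gripper": 0.3},
    {"translation": [-0.04, -0.6, 0], "rotation": [0, 0, 0], "gripper": 0.3},
    {"translation": [-0.04, -0.6, 0], "rotation": [0, 0, 0], "gripper": 0.3},
    {"translation": [-0.04, -0.6, 0], "rotation": [0, 0, 0], "gripper": 0.3},
    {"translation": [-0.04, -0.6, 0], "rotation": [0, 0, 0], "gripper": 0.3},
    {"translation": [-0.04, -0.6, 0], "rotation": [0, 0, 0], "gripper": 0.3},
    {"translation": [-0.04, -0.6, 0], "rotation": [0, 0, 0], "gripper": 0.3},
    {"translation": [-0.04, -0.6, 0], "rotation": [0, 0, 0], "gripper": 0.3},
  ],
)

```text
time_s: 6.55
eef_pos: [0.3761, 0.0592, 0.3649]
orientation: [-3.14, 0.611, -3.141]
contact_force: [0.3, -0.3, -1.3]
gripper_width: 0.0393
gripper_force: 40.6
```

Call:
move_arm(
  plan=[
    {"translation": [-0.04, -0.6, 0], "rotation": [0, 0, 0], "gripper": 0.3},
    {"translation": [-0.04, -0.6, 0], "rotation": [0, 0, 0], "gripper": 0.3},
    {"translation": [-0.04, -0.6, 0], "rotation": [0, 0, 0], "gripper": 0.3},
    {"translation": [-0.04, -0.6, 0], "rotation": [0, 0, 0], "gripper": 0.3},
    {"translation": [-0.04, -0.6, 0], "rotation": [0, 0, 0], "gripper": 0.3},
    {"translation": [-0.04, -0.6, 0], "rotation": [0, 0, 0], "gripper": 0.3},
    {"translation": [-0.04, -0.6, 0], "rotation": [0, 0, 0], "gripper": 0.3},
    {"translation": [-0.04, -0.4, 0], "rotation": [0, 0, 0], "gripper": 0.3},
    {"translation": [-0.04, -0.37, 0], "rotation": [0, 0, 0], "gripper": 0.3},
    {"translation": [0, 0, 0], "rotation": [0, 0, 0], "gripper": 0.3},
    {"translation": [0, 0, 0], "rotation": [0, 0, 0], "gripper": 0.3},
    {"translation": [0, 0, 0], "rotation": [0, 0, 0], "gripper": 0.3},
  ],
)

```text
time_s: 7.75
eef_pos: [0.3911, -0.1868, 0.3757]
orientation: [3.141, 0.611, 3.141]
contact_force: [0.8, -0.1, -2.0]
gripper_width: 0.0389
gripper_force: 40.7
```

```bash
python3 - <<'E'
from h import *
R1=tool(0,35)
go(R1,[.485,-.198,.25]); go(R1,[.565,-.198,.10]); go(R1,[.592,-.198,.031])
s=r.read_state();p=s['eef_pos']+R.from_euler('xyz',s['orientation']).apply([0,0,.155])
for n in('scene','top'):
    im,D=snap(n);v,u=np.mgrid[0:420,0:560];v=v.ravel();u=u.ravel();P=bydepth(n,np.c_[u,v],D[v,u])
    # remote's forward half, between the finger planes
    k=(abs(P[:,1]-p[1])<.016)&(P[:,0]>p[0]+.015)&(P[:,0]<p[0]+.047)&(abs(P[:,2]-p[2])<.03)&(D[v,u]>0)
    Q=P[k];print(n,k.sum(),'px',u[k].mean() if k.any() else 0,v[k].mean() if k.any() else 0)
    if k.sum()>20:
        c=np.median(Q,0)
        for _ in range(4):
            w=np.linalg.svd(Q-Q.mean(0),full_matrices=False)[2][2];w*=np.sign(w[2]);e=(Q-Q.mean(0))@w;Q=Q[abs(e)<.003]
        print(len(Q),'normal',w.round(3),'c-grasp',(Q.mean(0)-p).round(4))
        k2=(abs(P[:,1]-p[1])<.04)&(abs((P-Q.mean(0))@w)<.004)&(abs(P[:,0]-p[0])<.08)&(im[v,u].max(1)<90);print(P[k2].min(0)-p,P[k2].max(0)-p)
cv2.imwrite('pics/c.png',cv2.resize(r.snapshot('scene')[0][80:280,80:340],None,fx=2.5,fy=2.5))
E
```

```text
t 7.75 rot units [ 0.002  0.002 -0.004] trans units [-0.097 -0.224  0.036] tcp tgt [ 0.3961 -0.198   0.377 ] grasp now [ 0.48   -0.1868  0.2487] w 0.0389 f [ 0.8 -0.1 -2. ] 40.69615423679352
t 7.75 rot units [ 0.002  0.002 -0.004] trans units [ 0.313 -0.224  3.411] tcp tgt [ 0.4761 -0.198   0.227 ] grasp now [ 0.48   -0.1868  0.2487] w 0.0389 f [ 0.8 -0.1 -2. ] 40.69615423679352
t 7.75 rot units [ 0.002  0.002 -0.004] trans units [ 0.662 -0.224  4.851] tcp tgt [ 0.5031 -0.198   0.158 ] grasp now [ 0.48   -0.1868  0.2487] w 0.0389 f [ 0.8 -0.1 -2. ] 40.69615423679352
scene 133 px 200.09022556390977 130.8796992481203
108 normal [ 0.061 -0.033  0.998] c-grasp [ 0.0311  0.0005 -0.007 ]
[-0.04516015 -0.01793894 -0.01006657] [ 0.05042407  0.01569484 -0.00312318]
top 138 px 359.31159420289856 200.06521739130434
99 normal [0.071 0.008 0.997] c-grasp [ 0.03   -0.0008 -0.0049]Traceback (most recent call last):
  File "<stdin>", line 15, in <module>
    return umr_minimum(a, axis, None, out, keepdims, initial, where)
ValueError: zero-size array to reduction operation minimum which has no identity
```

The remote sits centred in the grip, about 4° nose-down. Leaning the tool to 38° levels it.

```bash
python3 - <<'E'
from h import *
R1=tool(0,38.5)
go(R1,[.485,-.198,.25]); go(R1,[.525,-.198,.175]);go(R1,[.562,-.198,.10]); go(R1,[.592,-.198,.038])
E
```

```text
t 7.85 rot units [ 0.001 -0.432  0.001] trans units [ 0.105 -0.225  0.038] tcp tgt [ 0.3885 -0.198   0.3713] grasp now [ 0.4804 -0.1867  0.2492] w 0.0386 f [-0.4 -0.6 -0.9] 40.69671928882599
t 7.85 rot units [ 0.001 -0.432  0.001] trans units [ 0.412 -0.225  1.71 ] tcp tgt [ 0.4285 -0.198   0.2963] grasp now [ 0.4804 -0.1867  0.2492] w 0.0386 f [-0.4 -0.6 -0.9] 40.69671928882599
t 7.85 rot units [ 0.001 -0.432  0.001] trans units [ 0.767 -0.225  3.345] tcp tgt [ 0.4655 -0.198   0.2213] grasp now [ 0.4804 -0.1867  0.2492] w 0.0386 f [-0.4 -0.6 -0.9] 40.69671928882599
t 7.85 rot units [ 0.001 -0.432  0.001] trans units [ 1.069 -0.225  4.689] tcp tgt [ 0.4955 -0.198   0.1593] grasp now [ 0.4804 -0.1867  0.2492] w 0.0386 f [-0.4 -0.6 -0.9] 40.69671928882599
```

Call:
move_arm(
  plan=[
    {"translation": [0, 0, 0], "rotation": [0, -0.43, 0], "gripper": 0.3},
    {"translation": [0.1, -0.22, 0.04], "rotation": [0, 0, 0], "gripper": 0.3},
    {"translation": [0.08, 0, 0.38], "rotation": [0, 0, 0], "gripper": 0.3},
    {"translation": [0.08, 0, 0.42], "rotation": [0, 0, 0], "gripper": 0.3},
    {"translation": [0.08, 0, 0.42], "rotation": [0, 0, 0], "gripper": 0.3},
    {"translation": [0.08, 0, 0.42], "rotation": [0, 0, 0], "gripper": 0.3},
    {"translation": [0.08, 0, 0.42], "rotation": [0, 0, 0], "gripper": 0.3},
    {"translation": [0.08, 0, 0.42], "rotation": [0, 0, 0], "gripper": 0.3},
    {"translation": [0.09, 0, 0.42], "rotation": [0, 0, 0], "gripper": 0.3},
    {"translation": [0.09, 0, 0.4], "rotation": [0, 0, 0], "gripper": 0.3},
    {"translation": [0, 0, 0], "rotation": [0, 0, 0], "gripper": 0.3},
    {"translation": [0, 0, 0], "rotation": [0, 0, 0], "gripper": 0.3},
  ],
)

```text
time_s: 9.05
eef_pos: [0.4657, -0.1987, 0.2217]
orientation: [3.141, 0.67, 3.14]
contact_force: [0.7, 0.1, -0.6]
gripper_width: 0.0386
gripper_force: 40.9
```

```bash
python3 - <<'E'
from h import *
R1=tool(0,38.5)
go(R1,[.592,-.198,.038]); go(R1,[.592,-.198,.031])
cv2.imwrite('pics/c.png',cv2.resize(r.snapshot('scene')[0][80:280,80:340],None,fx=2.5,fy=2.5))
E
```

```text
t 9.05 rot units [ 0.    -0.013 -0.007] trans units [0.31  0.015 1.347] tcp tgt [ 0.4955 -0.198   0.1593] grasp now [ 0.562  -0.1987  0.1002] w 0.0386 f [ 0.7  0.1 -0.6] 40.88556468486786
t 9.05 rot units [ 0.    -0.013 -0.007] trans units [0.397 0.015 1.456] tcp tgt [ 0.4955 -0.198   0.1523] grasp now [ 0.562  -0.1987  0.1002] w 0.0386 f [ 0.7  0.1 -0.6] 40.88556468486786
```

View pics/c.png

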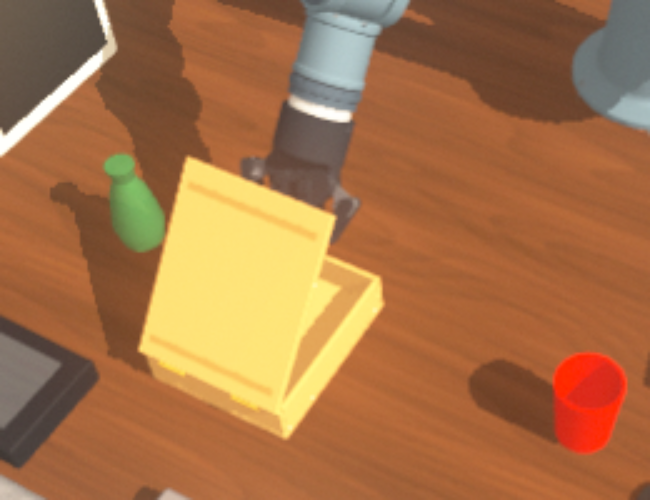

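The gripper enters under the lid edge (crop 260,190) with no contact. I continue lowering to just above the floor.

Call:
move_arm(
  plan=[
    {"translation": [0.06, 0, 0.27], "rotation": [0, 0, 0], "gripper": 0.3},
    {"translation": [0.06, 0, 0.27], "rotation": [0, 0, 0], "gripper": 0.3},
    {"translation": [0.06, 0, 0.27], "rotation": [0, 0, 0], "gripper": 0.3},
    {"translation": [0.06, 0, 0.27], "rotation": [0, 0, 0], "gripper": 0.3},
    {"translation": [0.06, 0, 0.2], "rotation": [0, 0, 0], "gripper": 0.3},
    {"translation": [0.03, 0, 0.05], "rotation": [0, 0, 0], "gripper": 0.3},
    {"translation": [0, 0, 0], "rotation": [0, 0, 0], "gripper": 0.3},
    {"translation": [0, 0, 0], "rotation": [0, 0, 0], "gripper": 0.3},
  ],
)

```text
time_s: 9.9
eef_pos: [0.4946, -0.199, 0.1604]
orientation: [-3.141, 0.673, 3.141]
contact_force: [-0.2, 0.3, -1.1]
gripper_width: 0.0387
gripper_force: 40.9
```

Call:
move_arm(
  plan=[
    {"translation": [0.02, 0, 0.03], "rotation": [0, 0, 0], "gripper": 0.3},
    {"translation": [0.02, 0, 0.03], "rotation": [0, 0, 0], "gripper": 0.3},
    {"translation": [0, 0, 0], "rotation": [0, 0, 0], "gripper": 0.3},
    {"translation": [0, 0, 0], "rotation": [0, 0, 0], "gripper": 0.3},
    {"translation": [0, 0, 0], "rotation": [0, 0, 0], "gripper": 0.3},
  ],
)

```text
time_s: 10.4
eef_pos: [0.4949, -0.1988, 0.1563]
orientation: [-3.141, 0.672, 3.141]
contact_force: [-0.0, 0.3, -2.0]
gripper_width: 0.0391
gripper_force: 40.9
```

```bash
python3 - <<'E'
from h import *
R1=tool(0,38.5)
go(R1,[.592,-.198,.031]);print(r.read_state()['moment'].round(2))
E
```

```text
t 10.4 rot units [-0.006  0.002 -0.005] trans units [0.04  0.017 0.071] tcp tgt [ 0.4955 -0.198   0.1523] grasp now [ 0.5914 -0.199   0.035 ] w 0.0391 f [-0.   0.3 -2. ] 40.90169370174408
[ 0.02  0.66 -0.1 ]
```

Call:
move_arm(
  plan=[
    {"translation": [0.012, 0, 0.016], "rotation": [0, 0, 0], "gripper": 0.3},
    {"translation": [0.012, 0, 0.016], "rotation": [0, 0, 0], "gripper": 0.3},
    {"translation": [0.012, 0, 0.016], "rotation": [0, 0, 0], "gripper": 0.3},
    {"translation": [0, 0, 0], "rotation": [0, 0, 0], "gripper": 0.3},
    {"translation": [0, 0, 0], "rotation": [0, 0, 0], "gripper": 0.3},
  ],
)

```text
time_s: 10.9
eef_pos: [0.4954, -0.199, 0.1539]
orientation: [-3.141, 0.674, 3.141]
contact_force: [-1.1, 1.9, 5.8]
gripper_width: 0.0388
gripper_force: 41.7
```

Call:
move_arm(
  plan=[
    {"translation": [0.012, 0, 0.016], "rotation": [0, 0, 0], "gripper": 0.3},
    {"translation": [0, 0, 0], "rotation": [0, 0, 0], "gripper": 0.3},
    {"translation": [0, 0, 0], "rotation": [0, 0, 0], "gripper": 0.3},
  ],
)

```text
time_s: 11.2
eef_pos: [0.4957, -0.199, 0.1531]
orientation: [-3.141, 0.675, -3.141]
contact_force: [-1.1, 0.6, 5.5]
gripper_width: 0.0384
gripper_force: 41.8
```

The remote is touching the floor at 5.5 N upward, so I release it.

Call:
move_arm(
  plan=[
    {"translation": [0, 0, 0], "rotation": [0, 0, 0], "gripper": -0.4},
    {"translation": [0, 0, 0], "rotation": [0, 0, 0], "gripper": -0.4},
    {"translation": [0, 0, 0], "rotation": [0, 0, 0], "gripper": -0.4},
    {"translation": [0, 0, 0], "rotation": [0, 0, 0], "gripper": -0.4},
    {"translation": [0, 0, 0], "rotation": [0, 0, 0], "gripper": -0.4},
    {"translation": [0, 0, 0], "rotation": [0, 0, 0], "gripper": -0.4},
  ],
)

```text
time_s: 11.8
eef_pos: [0.4949, -0.1988, 0.1522]
orientation: [-3.141, 0.672, 3.141]
contact_force: [0.5, 0.3, 0.5]
gripper_width: 0.06
gripper_force: 0.0
```

Call:
move_arm(
  plan=[
    {"translation": [-0.03, 0, -0.13], "rotation": [0, 0, 0], "gripper": -0.4},
    {"translation": [-0.06, 0, -0.27], "rotation": [0, 0, 0], "gripper": -0.4},
    {"translation": [-0.06, 0, -0.27], "rotation": [0, 0, 0], "gripper": -0.4},
    {"translation": [-0.06, 0, -0.27], "rotation": [0, 0, 0], "gripper": -0.4},
    {"translation": [-0.06, 0, -0.27], "rotation": [0, 0, 0], "gripper": -0.4},
    {"translation": [-0.08, 0, -0.35], "rotation": [0, 0, 0], "gripper": -0.4},
    {"translation": [-0.08, 0, -0.42], "rotation": [0, 0, 0], "gripper": -0.4},
    {"translation": [-0.08, 0, -0.42], "rotation": [0, 0, 0], "gripper": -0.4},
    {"translation": [-0.08, 0, -0.42], "rotation": [0, 0, 0], "gripper": -0.4},
    {"translation": [-0.08, 0, -0.42], "rotation": [0, 0, 0], "gripper": -0.4},
    {"translation": [-0.08, 0, -0.42], "rotation": [0, 0, 0], "gripper": -0.4},
    {"translation": [-0.08, 0, -0.42], "rotation": [0, 0, 0], "gripper": -0.4},
  ],
)

```text
time_s: 13.0
eef_pos: [0.3995, -0.1983, 0.3388]
orientation: [-3.141, 0.672, 3.141]
contact_force: [-0.8, -0.5, -0.4]
gripper_width: 0.0596
gripper_force: 0.0
```

Call:
move_arm(
  plan=[
    {"translation": [0, 0, -0.5], "rotation": [0, 0, 0], "gripper": 1},
    {"translation": [0, 0, -0.8], "rotation": [0, 0, 0], "gripper": 1},
    {"translation": [0, 0, -0.8], "rotation": [0, 0, 0], "gripper": 1},
    {"translation": [0, 0, -0.5], "rotation": [0, 0, 0], "gripper": 1},
    {"translation": [0, 0, 0], "rotation": [0, 0, 0], "gripper": 1},
    {"translation": [0, 0, 0], "rotation": [0, 0, 0], "gripper": 1},
  ],
)

```text
time_s: 13.6
eef_pos: [0.3192, -0.1986, 0.4399]
orientation: [-3.139, 0.673, 3.141]
contact_force: [-0.0, 0.4, -1.1]
gripper_width: 0.0002
gripper_force: 0.0
```

```bash
python3 - <<'E'
from h import *
go(tool(0,0),[.6,-.198,.28],.173)
t,td=snap('top');s,_=snap('scene')
a=cv2.resize(t[130:220,310:400],None,fx=4,fy=4,interpolation=cv2.INTER_CUBIC)
b=cv2.resize(s[130:250,130:250],(360,360),interpolation=cv2.INTER_CUBIC)
cv2.imwrite('pics/d.png',np.hstack([a,b]))
E
```

```text
t 13.6 rot units [-0.017  4.821 -0.01 ] trans units [-5.616  0.013 -0.262] tcp tgt [ 0.6   -0.198  0.453] grasp now [ 0.4271 -0.1991  0.3046] w 0.0002 f [-0.   0.4 -1.1] 0.0
```

View pics/d.png

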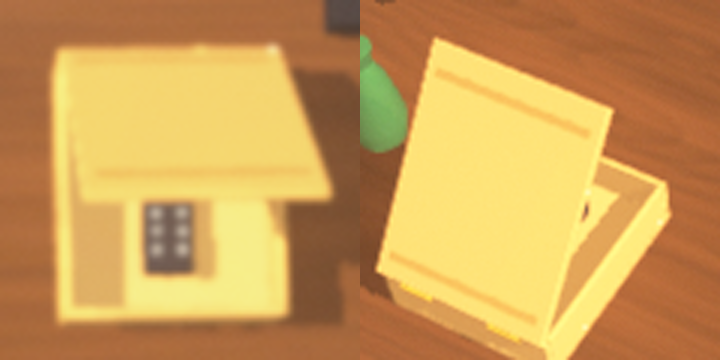

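The remote lies flat with its buttons up on the floor of the box (crop 168,238), with the lid untouched. Next I bring the closed fingers, vertical, over the lid.

Call:
move_arm(
  plan=[
    {"translation": [0, 0, 0], "rotation": [0, 0.8, 0], "gripper": 1},
    {"translation": [0, 0, 0], "rotation": [0, 0.8, 0], "gripper": 1},
    {"translation": [0, 0, 0], "rotation": [0, 0.8, 0], "gripper": 1},
    {"translation": [0, 0, 0], "rotation": [0, 0.8, 0], "gripper": 1},
    {"translation": [0, 0, 0], "rotation": [0, 0.8, 0], "gripper": 1},
    {"translation": [0, 0, 0], "rotation": [0, 0.82, 0], "gripper": 1},
    {"translation": [0, 0, 0], "rotation": [0, 0, 0], "gripper": 1},
  ],
)

```text
time_s: 14.4
eef_pos: [0.3206, -0.1983, 0.4376]
orientation: [3.138, -0.005, -3.14]
contact_force: [0.0, 0.5, -0.9]
gripper_width: 0.0001
gripper_force: 0.0
```

Call:
move_arm(
  plan=[
    {"translation": [-0.5, 0, 0], "rotation": [0, 0, 0], "gripper": 1},
    {"translation": [-0.6, 0, 0], "rotation": [0, 0, 0], "gripper": 1},
    {"translation": [-0.6, 0, 0], "rotation": [0, 0, 0], "gripper": 1},
    {"translation": [-0.6, 0, 0], "rotation": [0, 0, 0], "gripper": 1},
    {"translation": [-0.6, 0, 0], "rotation": [0, 0, 0], "gripper": 1},
    {"translation": [-0.6, 0, 0], "rotation": [0, 0, 0], "gripper": 1},
    {"translation": [-0.6, 0, 0], "rotation": [0, 0, 0], "gripper": 1},
    {"translation": [-0.6, 0, 0], "rotation": [0, 0, 0], "gripper": 1},
    {"translation": [-0.6, 0, 0], "rotation": [0, 0, 0], "gripper": 1},
    {"translation": [-0.52, 0, 0], "rotation": [0, 0, 0], "gripper": 1},
    {"translation": [0, 0, 0], "rotation": [0, 0, 0], "gripper": 1},
    {"translation": [0, 0, 0], "rotation": [0, 0, 0], "gripper": 1},
  ],
)

```text
time_s: 15.6
eef_pos: [0.6108, -0.1987, 0.4379]
orientation: [3.141, -0.001, 3.141]
contact_force: [-1.2, -0.4, -0.3]
gripper_width: 0.0
gripper_force: 0.0
```

```bash
python3 - <<'E'
from h import *
R0=tool(0,0);go(R0,[.61,-.198,.21],.173);go(R0,[.54,-.198,.058],.173)
E
```

```text
t 15.6 rot units [ 0.007 -0.008 -0.002] trans units [0.016 0.014 1.097] tcp tgt [ 0.61  -0.198  0.383] grasp now [ 0.6106 -0.1985  0.2649] w 0.0 f [-1.2 -0.4 -0.3] 0.0
t 15.6 rot units [ 0.007 -0.008 -0.002] trans units [1.416 0.014 4.137] tcp tgt [ 0.54  -0.198  0.231] grasp now [ 0.6106 -0.1985  0.2649] w 0.0 f [-1.2 -0.4 -0.3] 0.0
```

Call:
move_arm(
  plan=[
    {"translation": [0, 0, 0.4], "rotation": [0, 0, 0], "gripper": 1},
    {"translation": [0, 0, 0.4], "rotation": [0, 0, 0], "gripper": 1},
    {"translation": [0, 0, 0.3], "rotation": [0, 0, 0], "gripper": 1},
    {"translation": [0, 0, 0.15], "rotation": [0, 0, 0], "gripper": 1},
    {"translation": [0, 0, 0.1], "rotation": [0, 0, 0], "gripper": 1},
    {"translation": [0.1, 0, 0.11], "rotation": [0, 0, 0], "gripper": 1},
    {"translation": [0.12, 0, 0.11], "rotation": [0, 0, 0], "gripper": 1},
    {"translation": [0.12, 0, 0.12], "rotation": [0, 0, 0], "gripper": 1},
    {"translation": [0.12, 0, 0.12], "rotation": [0, 0, 0], "gripper": 1},
    {"translation": [0, 0, 0], "rotation": [0, 0, 0], "gripper": 1},
  ],
)

```text
time_s: 16.6
eef_pos: [0.5866, -0.1989, 0.349]
orientation: [-3.141, -0.001, 3.14]
contact_force: [-0.4, -0.0, 0.3]
gripper_width: -0.0
gripper_force: 0.0
```

```bash
python3 - <<'E'
from h import *
R0=tool(0,0);go(R0,[.54,-.198,.058],.173)
s,_=snap('scene');cv2.imwrite('pics/e.png',cv2.resize(s[100:260,110:290],None,fx=2.5,fy=2.5))
E
```

```text
t 16.6 rot units [-0.003 -0.004 -0.01 ] trans units [0.932 0.018 2.36 ] tcp tgt [ 0.54  -0.198  0.231] grasp now [ 0.5865 -0.199   0.176 ] w -0.0 f [-0.4 -0.   0.3] 0.0
```

View pics/e.png

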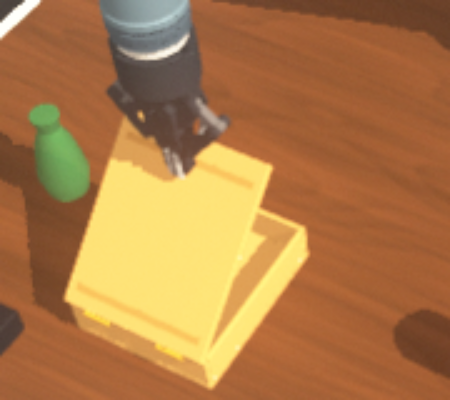

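The fingertips are on the lid's upper face near its free edge (crop 180,170) and the lid is already moving down. I follow the arc.

Call:
move_arm(
  plan=[
    {"translation": [0.11, 0, 0.13], "rotation": [0, 0, 0], "gripper": 1},
    {"translation": [0.11, 0, 0.14], "rotation": [0, 0, 0], "gripper": 1},
    {"translation": [0.1, 0, 0.14], "rotation": [0, 0, 0], "gripper": 1},
    {"translation": [0.09, 0, 0.15], "rotation": [0, 0, 0], "gripper": 1},
    {"translation": [0.09, 0, 0.15], "rotation": [0, 0, 0], "gripper": 1},
    {"translation": [0.08, 0, 0.15], "rotation": [0, 0, 0], "gripper": 1},
    {"translation": [0.07, 0, 0.16], "rotation": [0, 0, 0], "gripper": 1},
    {"translation": [0.06, 0, 0.16], "rotation": [0, 0, 0], "gripper": 1},
    {"translation": [0.05, 0, 0.17], "rotation": [0, 0, 0], "gripper": 1},
    {"translation": [0.05, 0, 0.17], "rotation": [0, 0, 0], "gripper": 1},
    {"translation": [0.04, 0, 0.17], "rotation": [0, 0, 0], "gripper": 1},
    {"translation": [0, 0, 0], "rotation": [0, 0, 0], "gripper": 1},
  ],
)

```text
time_s: 17.85
eef_pos: [0.544, -0.1985, 0.2626]
orientation: [3.14, -0.003, 3.141]
contact_force: [0.7, -0.4, -0.0]
gripper_width: -0.0001
gripper_force: 0.0
```

```bash
python3 - <<'E'
from h import *
R0=tool(0,0);go(R0,[.54,-.198,.058],.173)
E
```

```text
t 17.85 rot units [ 0.009 -0.023 -0.008] trans units [0.081 0.01  0.631] tcp tgt [ 0.54  -0.198  0.231] grasp now [ 0.5435 -0.1983  0.0896] w -0.0001 f [ 0.7 -0.4 -0. ] 0.0
```

Call:
move_arm(
  plan=[
    {"translation": [0.02, 0, 0.13], "rotation": [0, 0, 0], "gripper": 1},
    {"translation": [0.02, 0, 0.13], "rotation": [0, 0, 0], "gripper": 1},
    {"translation": [0.02, 0, 0.12], "rotation": [0, 0, 0], "gripper": 1},
    {"translation": [0, 0, 0.1], "rotation": [0, 0, 0], "gripper": 1},
    {"translation": [0, 0, 0.06], "rotation": [0, 0, 0], "gripper": 1},
    {"translation": [0, 0, 0.03], "rotation": [0, 0, 0], "gripper": 1},
    {"translation": [0, 0, 0], "rotation": [0, 0, 0], "gripper": 1},
    {"translation": [0, 0, 0], "rotation": [0, 0, 0], "gripper": 1},
  ],
)

```text
time_s: 18.65
eef_pos: [0.5419, -0.1988, 0.2358]
orientation: [3.142, -0.001, 3.141]
contact_force: [0.2, 0.0, -0.3]
gripper_width: 0.0
gripper_force: 0.0
```

Call:
move_arm(
  plan=[
    {"translation": [0, 0, 0.02], "rotation": [0, 0, 0], "gripper": 1},
    {"translation": [0, 0, 0.02], "rotation": [0, 0, 0], "gripper": 1},
    {"translation": [0, 0, 0], "rotation": [0, 0, 0], "gripper": 1},
    {"translation": [0, 0, 0], "rotation": [0, 0, 0], "gripper": 1},
  ],
)

```text
time_s: 19.05
eef_pos: [0.5419, -0.1989, 0.2338]
orientation: [-3.141, -0.001, 3.141]
contact_force: [1.0, -0.3, 1.1]
gripper_width: -0.0001
gripper_force: 0.1
```

Call:
move_arm(
  plan=[
    {"translation": [0, 0, 0.02], "rotation": [0, 0, 0], "gripper": 1},
    {"translation": [0, 0, 0.02], "rotation": [0, 0, 0], "gripper": 1},
    {"translation": [0, 0, 0], "rotation": [0, 0, 0], "gripper": 1},
    {"translation": [0, 0, 0], "rotation": [0, 0, 0], "gripper": 1},
  ],
)

```text
time_s: 19.45
eef_pos: [0.5417, -0.1989, 0.2316]
orientation: [-3.141, -0.001, 3.141]
contact_force: [-0.6, -0.2, -0.3]
gripper_width: 0.0
gripper_force: 0.0
```

Call:
move_arm(
  plan=[
    {"translation": [0, 0, 0.02], "rotation": [0, 0, 0], "gripper": 1},
    {"translation": [0, 0, 0], "rotation": [0, 0, 0], "gripper": 1},
    {"translation": [0, 0, 0], "rotation": [0, 0, 0], "gripper": 1},
  ],
)

```text
time_s: 19.75
eef_pos: [0.5417, -0.1988, 0.2314]
orientation: [-3.141, -0.001, 3.141]
contact_force: [-1.7, 1.2, 4.5]
gripper_width: -0.0
gripper_force: 2.5
```

Firm resistance at the expected closed height. I nudge slightly further, then lift away.

Call:
move_arm(
  plan=[
    {"translation": [0, 0, 0.02], "rotation": [0, 0, 0], "gripper": 1},
    {"translation": [0, 0, 0], "rotation": [0, 0, 0], "gripper": 1},
    {"translation": [0, 0, 0], "rotation": [0, 0, 0], "gripper": 1},
  ],
)

```text
time_s: 20.05
eef_pos: [0.5417, -0.1988, 0.2314]
orientation: [-3.141, -0.0, 3.141]
contact_force: [-2.9, 1.8, 11.3]
gripper_width: 0.0002
gripper_force: 5.6
```

Call:
move_arm(
  plan=[
    {"translation": [0, 0, -0.1], "rotation": [0, 0, 0], "gripper": 1},
    {"translation": [0, 0, -0.5], "rotation": [0, 0, 0], "gripper": 1},
    {"translation": [0, 0, -0.8], "rotation": [0, 0, 0], "gripper": 1},
    {"translation": [0, 0, -0.8], "rotation": [0, 0, 0], "gripper": 1},
    {"translation": [0.6, 0, -0.5], "rotation": [0, 0, 0], "gripper": 1},
    {"translation": [0.8, 0, 0], "rotation": [0, 0, 0], "gripper": 1},
    {"translation": [0.8, 0, 0], "rotation": [0, 0, 0], "gripper": 1},
    {"translation": [0.8, 0, 0], "rotation": [0, 0, 0], "gripper": 1},
    {"translation": [0, 0, 0], "rotation": [0, 0, 0], "gripper": 1},
    {"translation": [0, 0, 0], "rotation": [0, 0, 0], "gripper": 1},
  ],
)

```text
time_s: 21.05
eef_pos: [0.3914, -0.1987, 0.3651]
orientation: [-3.141, -0.0, 3.14]
contact_force: [0.7, 0.8, 1.2]
gripper_width: -0.0003
gripper_force: 0.0
```

```bash
python3 - <<'E'
from h import *
for n in('top','scene'):
    I,D=snap(n);v,u=np.mgrid[120:270,120:400];v=v.ravel();u=u.ravel();P=bydepth(n,np.c_[u,v],D[v,u])
    k=(P[:,0]>.51)&(P[:,0]<.695)&(abs(P[:,1]+.198)<.075)&(D[v,u]>0)&(P[:,2]<.1);Q=P[k]
    A=np.c_[Q[:,0]-.706,np.ones(len(Q))];print(n,len(Q),np.linalg.lstsq(A,Q[:,2],rcond=None)[0])
s=load('scene')[0];cv2.imwrite('pics/f.png',s)
E
```

```text
top 2955 [-0.00216757  0.0580465 ]
scene 3117 [0.00049998 0.05605088]
```

View pics/f.png

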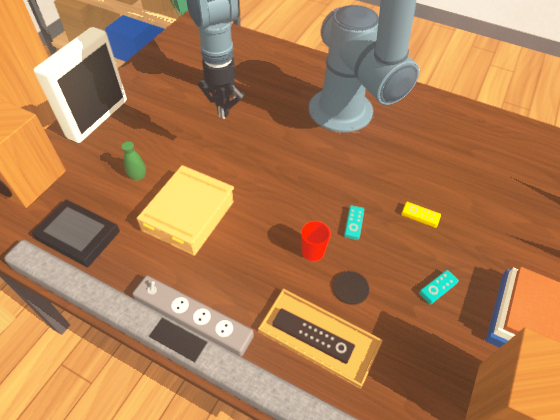

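The lid is flat shut at (187,208), slope about 0. The cup (315,241), coaster (350,288), vase (134,162) and long remote (313,335) are where they began, and the arm is clear.

```bash
python3 -c "
from cell import r
print(r.hand_in())"
```

```text
the job is handed in; nothing more can be done
None
```

The soundbar remote was set down flat in the bamboo box, buttons up, and released; the lid was then pushed gently shut (about 11 N at most in the readings), nothing else on the console moved visibly, and the job is handed in, with no verdict returned.

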